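# Sort the mixed-up pressure gauges onto their colour pads

### The arm

A 6-joint arm with a two-finger parallel gripper is mounted at the origin on the work surface. World frame = base frame: x ahead of the robot, y to its left, z up, the work surface at z = 0. Lengths are in m, angles in rad, forces in N, time in s.
With the tool pointing down it reaches from about 0.35 to 0.975 m from the base axis. Payload 4.9 kg.
Tool frame: the origin (TCP) lies at the very end of the fingers, on their centre line; the grasp point (between the pads) lies 19 mm behind it; z points along the fingers, y is the direction in which the jaws open and shut (so a half turn about z gives the same grasp; the last joint's range is limited). The gripper opens to 85 mm and grips with 20 to 120 N. Pads are 22 mm wide; open, the fingers measure 114 mm over their backs; the gripper's body (76 mm by 85 mm) begins 54 mm behind the grasp point. The pads swing forward as they close: fully open they stand 13 mm farther back than shut.
Start: joints at [-1.245, 0.053, 1.613, -0, 1.476, -0.119], TCP at [0.269, -0.564, 0.231] pointing down, gripper open.
Joint ranges: [-3.01, 3.01], [-1.01, 2.22], [0.06, 2.58], [-1.02, 4.17], [0.09, 2.62], [-3.14, 3.14]. Speed limits (rad/s): [2.57, 2.57, 3.14, 3.14, 3.14, 3.14].

### API

Orientations are given as a unit quaternion [w, x, y, z].
In Python, from plant import monitor, eyes, manip gives the robot as it stands.
- The arm moves only by the tool step_arm, never from a script. Its argument "motion" is a list of rows, each a list of 7 numbers: the shift along the world's x, y, z scaled (see below), then the turn, a rotation vector about the world's x, y, z scaled (see below), then the closure in counts, from 0 (fully open) to 255 (shut). In form: [[x, y, z, ax, ay, az, grip], ...]. A call has 1 to 10 rows; each row is the pose to reach, as a shift and turn from the pose commanded when the call began; what a row does not reach only later rows make up. The controller multiplies each number of a shift by 0.5 m and each number of a turn by 1.5 rad. A row lasts 1/10 s, in which the tool goes at most 50 mm and 8.59 degrees, less where a joint would pass 70% of its speed; a pose out of reach is approached as far as the arm can. A call with a number of a shift or a turn outside -1 to 1 is refused whole. A call with a gripper value outside its range is refused whole. The fingers move at their own pace and stop on an object; the grip force is fixed at half the most. Time passes only in rows, so rows that repeat a pose let the fingers close. It gives the time, the measured TCP pose, the force and the opening at its end, in the units of the state.
- monitor.state(): the state, without advancing time (a new reading comes with each control period).
- eyes.grab_frame(name): name is "side" or "top" or "wrist"; returns a dict with "pixels" (384x512x3 uint8, red, green, blue), "mtx" (3x3 intrinsics, pixels), "dist" ([k1, k2, p1, p2, k3] as OpenCV has them; the pictures are not rectified), "rvec" (rotation vector, rad) and "tvec" (3), from world to camera coordinates, as OpenCV has them; the wrist camera has in their place "hand_eye" (4x4, takes a point from camera to tool coordinates, whose origin is the TCP and whose axes are the flange's). Camera axes: x right, y down, z forward; pixel columns grow to the right and rows downward; lengths in m; the calibration is good to about 2 mm. A picture is of the moment at which its call begins: read the wrist's pose just before it. There is no depth.
- manip.job_done(): hands the job in, once; it reports no verdict.
Trained networks look in the newest picture that a camera, given by its name, has taken for a name from the list of things; names that differ only in an ending like _2 or _b are one class to them, and where a whole thing is asked for, a point or a joint stands for the part that bears it (a point fixed in the world has none). Each returns a list of dicts, best first, with "p" (0 to 1); they miss things now and then, are a little off and sometimes report something else, mostly with a low value. They report only what shows in the picture. A call takes as long as a camera call.
- eyes.look_for(name, camera): "box" ([centre column, centre row, width, height] in pixels, round what is visible of it).
- eyes.pinpoint(name, camera): "uv" ([column, row] in pixels: a listed point, or the origin of a listed thing).
The state is a dict: "time": time; "joint_pos": joint angles; "joint_vel": joint speeds; "joint_efforts": joint torques, N m; "tool_pos": TCP position; "tool_rot": TCP orientation; "contact_force": force on the tool from outside, world axes, zero at the start; "ft_torque": the same for the moment, N m; "gripper_width": opening from 0.0 (shut) to 1.0 (fully open).
Only numpy, scipy, OpenCV 4.12 (cv2) and the standard library are available. Lean on these libraries where they do the work, as an engineer would, in place of code of your own. Each camera call takes 0.05 s, during which the arm holds its last target.

### The job

The four test gauges were put back on one another's pads: move each gauge to the pad of its own colour, flat with its dial up and its round case wholly inside the pad's white ring (the stem may point any way and reach over the ring). No two gauges fit on one pad, so use the empty grey pad as a parking place and leave it empty at the end. Gauges are delicate: set each one down gently, never drop or stack them, and leave the flux jar standing where it is.

Things in the scene. Friction and masses are not known exactly. Their poses are not given: they have to be found in the camera images.
- blue_gauge: blue pressure gauge on its back: round blue case, 50 mm diameter, 30 mm high, white dial on top; a brass stem (at most 18 mm thick, axis 15 mm above the underside) sticks out along its own -x to 46 mm from the case's centre. Origin: centre of the case's underside; z up out of the dial. About 0.16 kg. Grip it across the case along its own y, square to the stem.
- red_gauge: red pressure gauge on its back: round red case, 50 mm diameter, 30 mm high, white dial on top; a brass stem (at most 18 mm thick, axis 15 mm above the underside) sticks out along its own -x to 46 mm from the case's centre. Origin: centre of the case's underside; z up out of the dial. About 0.16 kg. Grip it across the case along its own y, square to the stem.
- yellow_gauge: yellow pressure gauge on its back: round yellow case, 50 mm diameter, 30 mm high, white dial on top; a brass stem (at most 18 mm thick, axis 15 mm above the underside) sticks out along its own -x to 46 mm from the case's centre. Origin: centre of the case's underside; z up out of the dial. About 0.16 kg. Grip it across the case along its own y, square to the stem.
- green_gauge: green pressure gauge on its back: round green case, 50 mm diameter, 30 mm high, white dial on top; a brass stem (at most 18 mm thick, axis 15 mm above the underside) sticks out along its own -x to 46 mm from the case's centre. Origin: centre of the case's underside; z up out of the dial. About 0.16 kg. Grip it across the case along its own y, square to the stem.
- blue_pad: blue square pad, 100 x 100 mm, 4 mm thick, fixed flat on the bench, with a printed white ring (74 mm inside diameter, 80 mm outside) about its centre. Origin: centre of its underside, on the bench; the pad's top is 4 mm above it.
- red_pad: red square pad, 100 x 100 mm, 4 mm thick, fixed flat on the bench, with a printed white ring (74 mm inside diameter, 80 mm outside) about its centre. Origin: centre of its underside, on the bench; the pad's top is 4 mm above it.
- yellow_pad: yellow square pad, 100 x 100 mm, 4 mm thick, fixed flat on the bench, with a printed white ring (74 mm inside diameter, 80 mm outside) about its centre. Origin: centre of its underside, on the bench; the pad's top is 4 mm above it.
- green_pad: green square pad, 100 x 100 mm, 4 mm thick, fixed flat on the bench, with a printed white ring (74 mm inside diameter, 80 mm outside) about its centre. Origin: centre of its underside, on the bench; the pad's top is 4 mm above it.
- spare_pad: grey square pad, same size and ring as the coloured ones, fixed flat on the bench; empty at the start, belongs to no gauge. Origin: centre of its underside; top 4 mm above it.
- flux_jar: bystander: closed round flux jar with a black cap, 56 mm in diameter and 45 mm high, standing loose on the bench among the pads. Origin: centre of its underside. (A phone, books, a binder and a copper practice frame lie at the sides of the bench, clear of the work.)

How it is judged:
By the outcome, as a careful person would: the job done as asked, in the order asked, and still so for the second after the job is handed in, with the robot touching nothing.
It also fails if it takes over 125 s, if anything falls off the work surface, if the arm or the gripper's body presses on something with over 40 N, if the wrist force passes 120 N, or if a joint passes its speed limit or range.

## Working session

There is one attempt and no reset: what is moved stays moved. The work goes in short steps, Python scripts to look and compute and a tool call to move; the robot and the scene stay as the last step left them, time stands still between calls to the robot, and variables do not carry over. Pictures are saved under pics/ and viewed, and the job is handed in when it is done.

Besides the shell and the picture viewer there is one more tool, called after "Call:" as name(argument=value, ...), one argument or row to a line, values as JSON. step_arm: Moves the arm, as the interface text tells. Its arguments: {"type":"object","properties":{"motion":{"type":"array","items":{"type":"array","items":{"type":"number"}}}},"required":["motion"]}

```bash
ls; mkdir -p pics
python3 - <<'E'
from plant import monitor, eyes, manip
import cv2
s=monitor.state();print(s)
for c in("top","side","wrist"):
    f=eyes.grab_frame(c);cv2.imwrite(f"pics/{c}0.png",f["pixels"][:,:,::-1])
    print({k:v for k,v in f.items() if k!="pixels"})
E
```

```text
pics
{'time': 0.0, 'joint_pos': array([-1.24503357e+00,  5.33800079e-02,  1.61431574e+00, -1.07017954e-05,
        1.47599381e+00, -1.19007983e-01]), 'joint_vel': array([ 9.13489990e-04, -6.15116770e-04, -9.18315517e-04, -4.70498712e-04,
       -1.11589919e-03, -7.45357617e-05]), 'joint_efforts': array([-3.01961472e-04, -3.93685734e+01, -3.70173991e+01, -1.38443775e-04,
        7.14834416e-03, -9.76216057e-06]), 'tool_pos': array([ 0.26869655, -0.5635943 ,  0.23003568]), 'tool_rot': array([-1.04230566e-03,  9.75373466e-01,  2.20557253e-01, -1.13491247e-04]), 'contact_force': array([-0.16507391,  0.6738748 , -0.11169869]), 'ft_torque': array([ 0.00393091, -0.00899729, -0.01449488]), 'gripper_width': 0.997007433291852}
{'mtx': array([[489.31328245,   0.        , 252.75594288],
       [  0.        , 489.31328245, 185.26540669],
       [  0.        ,   0.        ,   1.        ]]), 'dist': array([0.00664868, 0.        , 0.        , 0.        , 0.        ]), 'rvec': array([ 2.13895382, -2.13247301,  0.14469295]), 'tvec': array([1.07943071e-03, 5.56179723e-01, 1.13163426e+00])}
{'mtx': arra
[... 238 characters left out ...]
ray([ 1.99254135, -0.88958979,  0.47194939]), 'tvec': array([-0.37860624,  0.26200131,  0.38682342])}
{'mtx': array([[286.97020884,   0.        , 252.00310655],
       [  0.        , 286.97020884, 192.91851569],
       [  0.        ,   0.        ,   1.        ]]), 'dist': array([-0.04755623,  0.        ,  0.        ,  0.        ,  0.        ]), 'hand_eye': array([[ 8.72950793e-04, -9.63381096e-01, -2.68134485e-01,
         6.73116811e-02],
       [ 9.99999589e-01,  9.06354771e-04, -8.00415783e-07,
        -1.13790676e-03],
       [ 2.43796075e-04, -2.68134374e-01,  9.63381491e-01,
        -1.41918170e-01],
       [ 0.00000000e+00,  0.00000000e+00,  0.00000000e+00,
         1.00000000e+00]])}
```

View pics/top0.png

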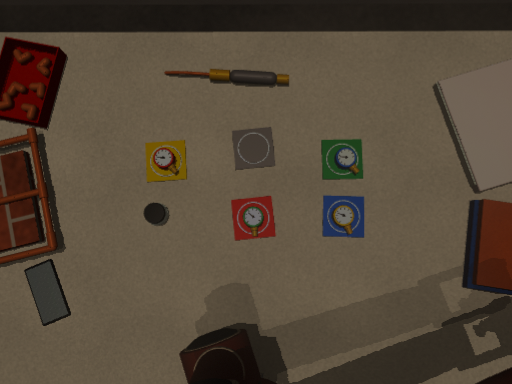

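View pics/side0.png

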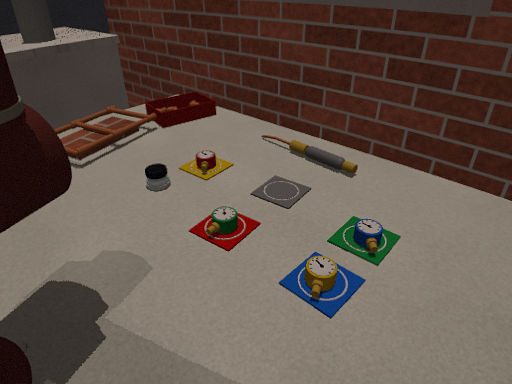

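```bash
cat > h.py <<'E'
import numpy as np, cv2
from scipy.spatial.transform import Rotation as R
from plant import monitor, eyes, manip
def proj(f,P):
    return cv2.projectPoints(np.array(P,float).reshape(-1,3),f["rvec"],f["tvec"],f["mtx"],f["dist"])[0].reshape(-1,2)
def campose(f,s=None):
    if "rvec" in f:
        Rm=cv2.Rodrigues(f["rvec"])[0]; return Rm.T, -Rm.T@f["tvec"]
    q=s["tool_rot"]; Rt=R.from_quat([q[1],q[2],q[3],q[0]]).as_matrix()
    H=f["hand_eye"]; return Rt@H[:3,:3], Rt@H[:3,3]+s["tool_pos"]
def unproj(f,uv,z,s=None):
    uv=np.array(uv,float).reshape(-1,1,2)
    n=cv2.undistortPoints(uv,f["mtx"],f["dist"]).reshape(-1,2)
    Rm,o=campose(f,s)
    d=np.c_[n,np.ones(len(n))]@Rm.T
    return o+d*((z-o[2])/d[:,2])[:,None]
E
python3 - <<'E'
from h import *
f=eyes.grab_frame("top")
for n in "blue red yellow green spare".split():
  for k in("gauge","pad"):
    nm=f"{n}_{k}"
    if nm=="spare_gauge":continue
    for d in eyes.pinpoint(nm,"top")[:2]:
        print(nm,round(d["p"],2),np.round(d["uv"],1),np.round(unproj(f,d["uv"],0.004 if k=="gauge" else 0)[0],4))
for d in eyes.pinpoint("flux_jar","top")[:2]: print("jar",d["p"],unproj(f,d["uv"],0.)[0])
E
```

```text
blue_gauge 0.91 [342.3 163.7] [ 0.6166 -0.2191  0.004 ]
blue_pad 0.62 [346.  217.1] [ 0.484  -0.2257  0.    ]
red_gauge 0.55 [166.6 158.7] [0.6289 0.2195 0.004 ]
red_pad 0.65 [254.3 218.5] [ 0.4799 -0.0007  0.    ]
yellow_gauge 0.56 [342.4 216.1] [ 0.4861 -0.2163  0.004 ]
yellow_pad 0.64 [165.  160.6] [0.6248 0.2241 0.    ]
green_gauge 0.6 [253.3 217.5] [0.482  0.0017 0.004 ]
green_pad 0.77 [344.5 158.8] [ 0.6299 -0.2255  0.    ]
spare_pad 0.82 [253.6 146.7] [0.6607 0.0017 0.    ]
jar 0.86 [0.4875886 0.2463197 0.       ]
```

Run:
```python
from h import *
f=eyes.grab_frame("top");im=f["pixels"]
tiles=[]
for (u,v) in [(164,160),(253,218),(344,217),(344,159),(253,148),(155,214)]:
    c=im[v-26:v+27,u-26:u+27]; tiles.append(cv2.resize(c,None,fx=5,fy=5,interpolation=cv2.INTER_NEAREST))
o=np.vstack([np.hstack(tiles[:3]),np.hstack(tiles[3:])])
cv2.imwrite("pics/crops.png",o[:,:,::-1]);print(o.shape)
```

```text
(530, 795, 3)
```

View pics/crops.png

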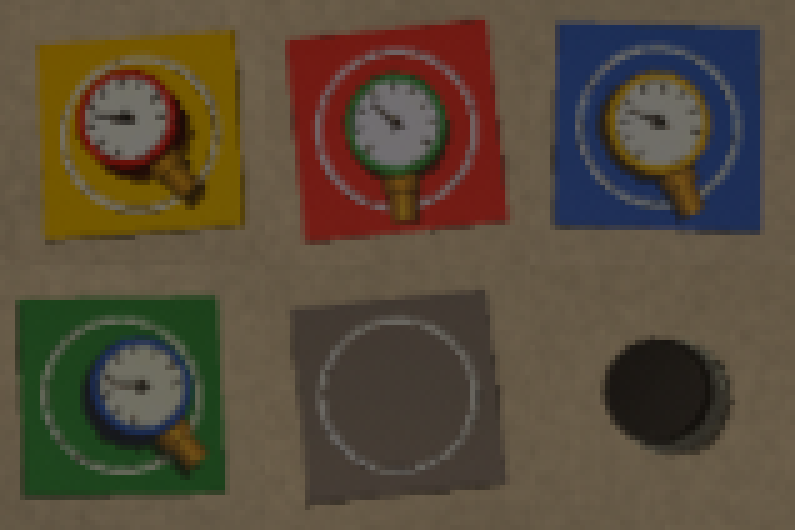

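```bash
cat > meas.py <<'E'
from h import *
def pads_gauges(f):
    im=cv2.resize(f["pixels"],None,fx=4,fy=4,interpolation=cv2.INTER_CUBIC)
    up=lambda p:(np.array(p)+.5)/4-.5
    hsv=cv2.cvtColor(im,cv2.COLOR_RGB2HSV).astype(int);H,S,V=[hsv[...,i] for i in range(3)]
    out={}
    C={"yellow":(164,160),"red":(253,218),"blue":(344,217),"green":(344,159),"spare":(253,148)}
    for n,(u,v) in C.items():
        m=np.zeros(H.shape,np.uint8);w=30*4
        sl=np.s_[v*4-w:v*4+w,u*4-w:u*4+w]
        if n=="spare": mm=(S[sl]<60)&(V[sl]<95)
        else: mm=(S[sl]>130)
        mm=cv2.morphologyEx(mm.astype(np.uint8),cv2.MORPH_OPEN,np.ones((7,7)))
        cs=cv2.findContours(mm,cv2.RETR_EXTERNAL,cv2.CHAIN_APPROX_NONE)[0]
        c=max(cs,key=cv2.contourArea)+np.array([u*4-w,v*4-w])
        r=cv2.minAreaRect(c); 
        out[n+"_pad"]=(unproj(f,up(r[0]),0.004)[0],np.array(r[1])/4,r[2])
        if n=="spare":continue
        # dial: low-sat bright, big blob inside
        d=((S[sl]<70)&(V[sl]>85)).astype(np.uint8)
        d=cv2.morphologyEx(d,cv2.MORPH_CLOSE,np.ones((9,9)));d=cv2.morphologyEx(d,cv2.MORPH_OPEN,np.ones((15,15)))
        cs=cv2.findContours(d,cv2.RETR_EXTERNAL,cv2.CHAIN_APPROX_NONE)[0]
        for c in cs:
            A=cv2.contourArea(c)
            (x,y),rad=cv2.minEnclosingCircle(c)
            if A>1500 and A>.6*np.pi*rad**2 and rad<60:
                e=cv2.fitEllipse(c);p=np.array(e[0])+np.array([u*4-w,v*4-w])
                out["gauge_on_"+n]=(unproj(f,up(p),0.034)[0],up(p),np.array(e[1])/4)
    return out
if __name__=="__main__":
    f=eyes.grab_frame("top")
    for k,v in pads_gauges(f).items(): print(k,[np.round(x,4) if i==0 else np.round(x,1) for i,x in enumerate(v)])
E
python3 meas.py
```

```text
yellow_pad [array([0.6241, 0.2224, 0.004 ]), array([39.9, 41.6]), np.float64(85.9)]
gauge_on_yellow [array([0.6269, 0.2236, 0.034 ]), array([162.5, 157. ]), array([15.3, 16.6])]
red_pad [array([0.4817, 0.0029, 0.004 ]), array([41.3, 41.5]), np.float64(83.9)]
gauge_on_red [array([0.4823, 0.0029, 0.034 ]), array([252.6, 216.3]), array([16.3, 16.9])]
blue_pad [array([ 0.4864, -0.2185,  0.004 ]), array([40.6, 39.9]), np.float64(1.3)]
gauge_on_blue [array([ 0.4859, -0.2134,  0.034 ]), array([343.3, 215.1]), array([16. , 16.4])]
green_pad [array([ 0.6293, -0.2184,  0.004 ]), array([38.6, 39.7]), np.float64(88.6)]
gauge_on_green [array([ 0.6277, -0.2232,  0.034 ]), array([346. , 156.8]), array([15.6, 16.1])]
spare_pad [array([0.6188, 0.003 , 0.004 ]), array([2.2, 8.2]), np.float64(90.0)]
```

Run:
```python
from h import *
f=eyes.grab_frame("top")
# crop tip px (tile-local), tile centre, gauge centre
T={"red":((191,189),(164,160),(.6269,.2236)),"green":((139,217),(253,218),(.4823,.0029)),"yellow":((157,209),(344,217),(.4859,-.2134)),"blue":((190,197),(344,159),(.6277,-.2232))}
for n,(c,t,g) in T.items():
    uv=[t[i]-26+(c[i]+.5)/5-.5 for i in(0,1)]
    p=unproj(f,uv,.021)[0,:2]; d=p-g
    a=np.arctan2(d[1],d[0]); print(n,np.round(p,4),round(np.linalg.norm(d),4),"stem ang",round(a,3))
q=monitor.state()["tool_rot"];print(R.from_quat([*q[1:],q[0]]).as_matrix().round(3))
# spare pad ring
im=f["pixels"]; uv=lambda x,y:[253-26+(x+.5)/5-.5,148-26+(y-265+.5)/5-.5]
cs=[(291-265,310),(485-265,291),(506-265,484),(306-265,507)]
P=unproj(f,[uv(*c) for c in cs],.004);print(P.round(4),P.mean(0).round(4)); print(unproj(f,uv(398-265,396),.004))
```

```text
red [0.5935 0.1925] 0.0457 stem ang -2.391
green [ 0.4384 -0.0014] 0.0441 stem ang -3.045
yellow [ 0.4454 -0.2283] 0.0431 stem ang -2.789
blue [ 0.5926 -0.2481] 0.043 stem ang -2.524
[[ 0.903  0.43   0.   ]
 [ 0.43  -0.903 -0.   ]
 [-0.     0.    -1.   ]]
[[ 0.7013  0.0568  0.004 ]
 [ 0.7112 -0.041   0.004 ]
 [ 0.6121 -0.0513  0.004 ]
 [ 0.6003  0.0483  0.004 ]] [0.6562 0.0032 0.004 ]
[[0.65694882 0.00266352 0.004     ]]
```

Call:
step_arm(
  motion=[
    [0.362, 0.788, -0.14, 0, 0, 0.204, 0],
    [0.362, 0.788, -0.14, 0, 0, 0.204, 0],
    [0.362, 0.788, -0.14, 0, 0, 0.204, 0],
    [0.362, 0.788, -0.14, 0, 0, 0.204, 0],
    [0.362, 0.788, -0.14, 0, 0, 0.204, 0],
    [0.362, 0.788, -0.14, 0, 0, 0.204, 0],
    [0.362, 0.788, -0.14, 0, 0, 0.204, 0],
    [0.362, 0.788, -0.14, 0, 0, 0.204, 0],
    [0.362, 0.788, -0.14, 0, 0, 0.204, 0],
    [0.362, 0.788, -0.14, 0, 0, 0.204, 0],
  ],
)

```text
time: 1.85
tool_pos: [0.4505, -0.1661, 0.1603]
tool_rot: [-0.001, 0.929, 0.369, -0.0]
contact_force: [0.6, -0.5, 0.5]
gripper_width: 0.998
```

Call:
step_arm(
  motion=[
    [0.354, 0.784, -0.06, 0, 0, 0, 0],
    [0.354, 0.784, -0.06, 0, 0, 0, 0],
    [0.354, 0.784, -0.06, 0, 0, 0, 0],
    [0.354, 0.784, -0.06, 0, 0, 0, 0],
    [0.354, 0.784, -0.06, 0, 0, 0, 0],
    [0.354, 0.784, -0.06, 0, 0, 0, 0],
    [0.354, 0.784, -0.06, 0, 0, 0, 0],
    [0.354, 0.784, -0.06, 0, 0, 0, 0],
    [0.354, 0.784, -0.06, 0, 0, 0, 0],
    [0.354, 0.784, -0.06, 0, 0, 0, 0],
  ],
)

```text
time: 2.85
tool_pos: [0.628, 0.2245, 0.1309]
tool_rot: [-0.0, 0.93, 0.368, 0.0]
contact_force: [-0.1, -0.4, 0.3]
gripper_width: 1.0
```

```bash
cat > look.py <<'E'
import sys
from h import *
def wp(f,s,P):
    Rm,o=campose(f,s); return cv2.projectPoints(np.array(P,float).reshape(-1,3),cv2.Rodrigues(Rm.T)[0],-Rm.T@o,f["mtx"],f["dist"])[0].reshape(-1,2)
# usage look.py out gx gy stemang padx pady
s=monitor.state();f=eyes.grab_frame("wrist");im=f["pixels"][:,:,::-1].copy()
print(s["tool_pos"].round(4),s["contact_force"].round(1),round(s["gripper_width"],3))
a=list(map(float,sys.argv[2:]))
t=np.linspace(0,2*np.pi,60)
if len(a)>=3:
    gx,gy,ga=a[:3]
    c=np.c_[gx+.025*np.cos(t),gy+.025*np.sin(t),0*t+.034]
    cv2.polylines(im,[wp(f,s,c).round().astype(int)],True,(255,0,255),1)
    l=[[gx,gy,.034],[gx+.046*np.cos(ga),gy+.046*np.sin(ga),.019]]
    cv2.polylines(im,[wp(f,s,l).round().astype(int)],False,(255,0,255),1)
    print(wp(f,s,[[gx,gy,.034]]))
if len(a)>=5:
    c=np.c_[a[3]+.0385*np.cos(t),a[4]+.0385*np.sin(t),0*t+.004]
    cv2.polylines(im,[wp(f,s,c).round().astype(int)],True,(255,255,0),1)
cv2.imwrite("pics/"+sys.argv[1],im)
E
python3 look.py w1.png .6269 .2236 -2.391 .6241 .2224
```

```text
[0.628  0.2245 0.1309] [-0.1 -0.4  0.3] 1.0
[[253.40822806 195.92243654]]
```

View pics/w1.png

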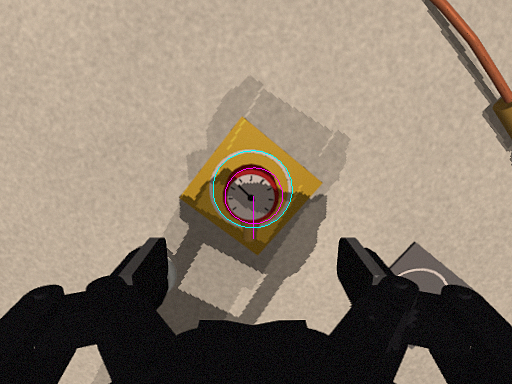

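Call:
step_arm(
  motion=[
    [-0.002, -0.002, -0.08, 0, 0, 0, 0],
    [-0.002, -0.002, -0.15, 0, 0, 0, 0],
    [-0.002, -0.002, -0.2, 0, 0, 0, 0],
    [-0.002, -0.002, -0.23, 0, 0, 0, 0],
    [-0.002, -0.002, -0.253, 0, 0, 0, 0],
    [-0.002, -0.002, -0.253, 0, 0, 0, 0],
    [-0.002, -0.002, -0.253, 0, 0, 0, 0],
  ],
)

```text
time: 3.6
tool_pos: [0.6269, 0.2207, 0.0061]
tool_rot: [0.0, 0.93, 0.366, 0.001]
contact_force: [0.4, 0.2, -0.1]
gripper_width: 1.001
```

Call:
step_arm(
  motion=[
    [0, 0, 0, 0, 0, 0, 60],
    [0, 0, 0, 0, 0, 0, 90],
    [0, 0, 0, 0, 0, 0, 120],
    [0, 0, 0, 0, 0, 0, 160],
    [0, 0, 0, 0, 0, 0, 200],
    [0, 0, 0, 0, 0, 0, 200],
    [0, 0, 0, 0, 0, 0, 200],
    [0, 0, 0, 0, 0, 0, 200],
  ],
)

```text
time: 4.4
tool_pos: [0.6272, 0.2213, 0.0066]
tool_rot: [0.0, 0.93, 0.367, 0.001]
contact_force: [-0.4, -0.4, 6.6]
gripper_width: 0.563
```

```bash
python3 look.py w2.png
```

```text
[0.6272 0.2213 0.0066] [-0.4 -0.4  6.6] 0.563
```

View pics/w2.png

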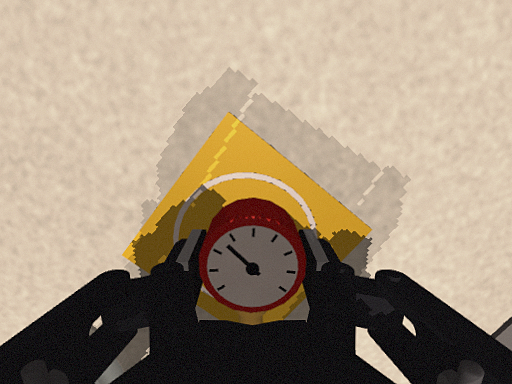

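Call:
step_arm(
  motion=[
    [0, 0, 0.02, 0, 0, 0, 200],
    [0, 0, 0.06, 0, 0, 0, 200],
    [0, 0, 0.12, 0, 0, 0, 200],
    [0, 0, 0.18, 0, 0, 0, 200],
    [0, 0, 0.22, 0, 0, 0, 200],
    [0, 0, 0.22, 0, 0, 0, 200],
    [0, 0, 0.22, 0, 0, 0, 200],
  ],
)

```text
time: 5.15
tool_pos: [0.6255, 0.2207, 0.1143]
tool_rot: [-0.0, 0.93, 0.367, -0.0]
contact_force: [0.5, -0.2, -1.7]
gripper_width: 0.567
```

```bash
python3 look.py w3.png
```

```text
[0.6255 0.2207 0.1143] [ 0.5 -0.2 -1.7] 0.567
```

View pics/w3.png

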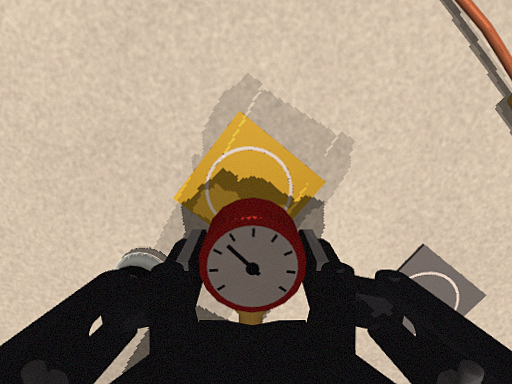

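Call:
step_arm(
  motion=[
    [0.004, -0.03, 0, 0, 0, 0, 200],
    [0.013, -0.09, 0, 0, 0, 0, 200],
    [0.024, -0.17, 0, 0, 0, 0, 200],
    [0.036, -0.25, 0, 0, 0, 0, 200],
    [0.047, -0.33, 0, 0, 0, 0, 200],
    [0.056, -0.39, 0, 0, 0, 0, 200],
    [0.061, -0.425, 0, 0, 0, 0, 200],
    [0.063, -0.436, 0, 0, 0, 0, 200],
    [0.063, -0.436, 0, 0, 0, 0, 200],
    [0.063, -0.436, 0, 0, 0, 0, 200],
  ],
)

```text
time: 6.2
tool_pos: [0.6571, 0.0039, 0.1144]
tool_rot: [-0.0, 0.93, 0.367, -0.0]
contact_force: [0.9, 0.5, -0.6]
gripper_width: 0.566
```

Call:
step_arm(
  motion=[
    [0, 0, -0.03, 0, 0, 0, 200],
    [0, 0, -0.08, 0, 0, 0, 200],
    [0, 0, -0.13, 0, 0, 0, 200],
    [0, 0, -0.17, 0, 0, 0, 200],
    [0, 0, -0.19, 0, 0, 0, 200],
    [0, 0, -0.2, 0, 0, 0, 200],
    [0, 0, -0.2, 0, 0, 0, 200],
    [0, 0, -0.2, 0, 0, 0, 200],
  ],
)

```text
time: 7.0
tool_pos: [0.6583, 0.003, 0.0159]
tool_rot: [0.0, 0.93, 0.367, 0.001]
contact_force: [0.6, -0.6, -0.9]
gripper_width: 0.566
```

Call:
step_arm(
  motion=[
    [0, 0, -0.006, 0, 0, 0, 200],
    [0, 0, -0.01, 0, 0, 0, 200],
    [0, 0, -0.014, 0, 0, 0, 200],
    [0, 0, -0.017, 0, 0, 0, 200],
    [0, 0, -0.018, 0, 0, 0, 200],
    [0, 0, -0.018, 0, 0, 0, 200],
  ],
)

```text
time: 7.6
tool_pos: [0.6575, 0.0028, 0.0066]
tool_rot: [0.0, 0.93, 0.367, -0.0]
contact_force: [-3.6, 0.4, 5.2]
gripper_width: 0.563
```

Call:
step_arm(
  motion=[
    [0, 0, 0, 0, 0, 0, 110],
    [0, 0, 0, 0, 0, 0, 90],
    [0, 0, 0, 0, 0, 0, 50],
    [0, 0, 0, 0, 0, 0, 0],
    [0, 0, 0, 0, 0, 0, 0],
    [0, 0, 0, 0, 0, 0, 0],
  ],
)

```text
time: 8.2
tool_pos: [0.6574, 0.0028, 0.0057]
tool_rot: [-0.0, 0.93, 0.367, -0.0]
contact_force: [-0.1, 1.0, -0.1]
gripper_width: 0.998
```

Call:
step_arm(
  motion=[
    [0, 0, 0.03, 0, 0, 0, 0],
    [0, 0, 0.12, 0, 0, 0, 0],
    [0, 0, 0.2, 0, 0, 0, 0],
    [0, 0, 0.24, 0, 0, 0, 0],
    [0, 0, 0.24, 0, 0, 0, 0],
  ],
)

```text
time: 8.7
tool_pos: [0.6608, 0.0025, 0.1326]
tool_rot: [0.002, 0.93, 0.367, 0.005]
contact_force: [0.8, 0.7, 1.0]
gripper_width: 0.997
```

```bash
python3 look.py w4.png .6575 .0028 -2.391 .6566 .003
```

```text
[0.6608 0.0025 0.1326] [0.8 0.7 1. ] 0.997
[[249.78202432 196.96070212]]
```

View pics/w4.png

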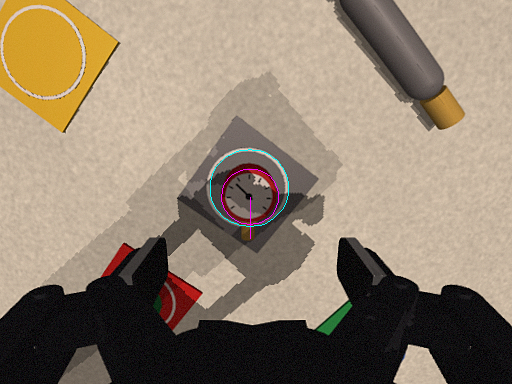

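Call:
step_arm(
  motion=[
    [-0.344, -0.432, 0, 0, 0, -0.265, 0],
    [-0.344, -0.432, 0, 0, 0, -0.265, 0],
    [-0.344, -0.432, 0, 0, 0, -0.265, 0],
    [-0.344, -0.432, 0, 0, 0, -0.265, 0],
    [-0.344, -0.432, 0, 0, 0, -0.265, 0],
    [-0.344, -0.432, 0, 0, 0, -0.265, 0],
    [-0.344, -0.432, 0, 0, 0, -0.265, 0],
    [-0.344, -0.432, 0, 0, 0, -0.265, 0],
  ],
)

```text
time: 9.55
tool_pos: [0.4845, -0.2129, 0.1245]
tool_rot: [-0.001, 0.985, 0.175, -0.001]
contact_force: [0.6, 0.1, 0.5]
gripper_width: 1.002
```

```bash
python3 look.py w5.png .4859 -.2134 -2.789 .4864 -.2185; python3 meas.py | grep -E "yellow|green"
```

```text
[ 0.4845 -0.2129  0.1245] [0.6 0.1 0.5] 1.002
[[254.66880393 194.42835155]]
yellow_pad [array([0.6241, 0.2224, 0.004 ]), array([39.9, 41.6]), np.float64(85.9)]
green_pad [array([ 0.5951, -0.2629,  0.004 ]), array([32.2, 26.2]), np.float64(90.0)]
gauge_on_green [array([ 0.6291, -0.2259,  0.034 ]), array([347. , 156.3]), array([16. , 19.8])]
```

View pics/w5.png

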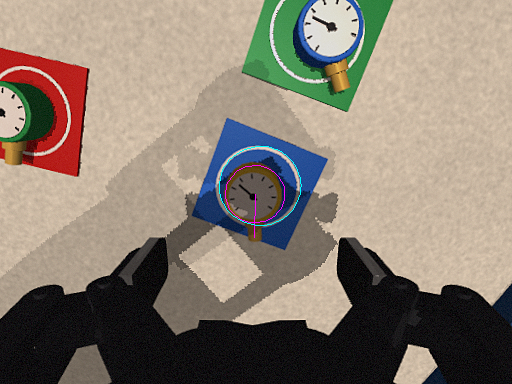

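Call:
step_arm(
  motion=[
    [0.002, 0, -0.08, 0, 0, 0, 0],
    [0.002, 0, -0.15, 0, 0, 0, 0],
    [0.002, 0, -0.19, 0, 0, 0, 0],
    [0.002, 0, -0.22, 0, 0, 0, 0],
    [0.002, 0, -0.231, 0, 0, 0, 0],
    [0.002, 0, -0.231, 0, 0, 0, 0],
    [0.002, 0, -0.231, 0, 0, 0, 0],
  ],
)

```text
time: 10.35
tool_pos: [0.4875, -0.2135, 0.0115]
tool_rot: [0.001, 0.984, 0.176, 0.001]
contact_force: [-1.0, -0.5, -0.4]
gripper_width: 0.996
```

Call:
step_arm(
  motion=[
    [0, 0, 0, 0, 0, 0, 60],
    [0, 0, 0, 0, 0, 0, 90],
    [0, 0, 0, 0, 0, 0, 120],
    [0, 0, 0, 0, 0, 0, 160],
    [0, 0, 0, 0, 0, 0, 200],
    [0, 0, 0, 0, 0, 0, 200],
    [0, 0, 0, 0, 0, 0, 200],
    [0, 0, 0, 0, 0, 0, 200],
  ],
)

```text
time: 11.15
tool_pos: [0.4875, -0.2138, 0.0118]
tool_rot: [0.001, 0.984, 0.176, 0.001]
contact_force: [-0.4, 0.3, 5.9]
gripper_width: 0.56
```

Call:
step_arm(
  motion=[
    [0, 0, 0.02, 0, 0, 0, 200],
    [0, 0, 0.06, 0, 0, 0, 200],
    [0, 0, 0.12, 0, 0, 0, 200],
    [0, 0, 0.18, 0, 0, 0, 200],
    [0, 0, 0.22, 0, 0, 0, 200],
    [0, 0, 0.22, 0, 0, 0, 200],
    [0, 0, 0.22, 0, 0, 0, 200],
  ],
)

```text
time: 11.85
tool_pos: [0.486, -0.2129, 0.1197]
tool_rot: [-0.0, 0.984, 0.176, -0.0]
contact_force: [-0.3, 0.1, -2.2]
gripper_width: 0.559
```

```bash
python3 look.py w6.png
```

```text
[ 0.486  -0.2129  0.1197] [-0.3  0.1 -2.2] 0.559
```

View pics/w6.png

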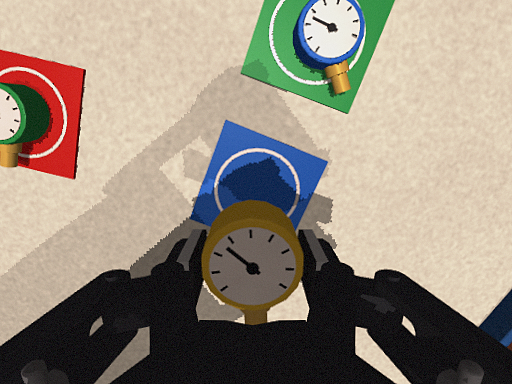

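Call:
step_arm(
  motion=[
    [0.012, 0.04, 0, 0, 0, 0, 200],
    [0.035, 0.11, 0, 0, 0, 0, 200],
    [0.064, 0.2, 0, 0, 0, 0, 200],
    [0.092, 0.29, 0, 0, 0, 0, 200],
    [0.121, 0.38, 0, 0, 0, 0, 200],
    [0.15, 0.47, 0, 0, 0, 0, 200],
    [0.178, 0.56, 0, 0, 0, 0, 200],
    [0.207, 0.65, 0, 0, 0, 0, 200],
    [0.235, 0.74, 0, 0, 0, 0, 200],
    [0.257, 0.81, 0, 0, 0, 0, 200],
  ],
)

```text
time: 12.9
tool_pos: [0.6137, 0.1942, 0.1173]
tool_rot: [-0.0, 0.984, 0.176, -0.002]
contact_force: [0.1, -1.0, -2.5]
gripper_width: 0.562
```

Call:
step_arm(
  motion=[
    [0.013, 0.042, 0, 0, 0, 0, 200],
    [0.019, 0.06, 0, 0, 0, 0, 200],
    [0.019, 0.06, 0, 0, 0, 0, 200],
    [0.019, 0.06, 0, 0, 0, 0, 200],
  ],
)

```text
time: 13.3
tool_pos: [0.6236, 0.2207, 0.1189]
tool_rot: [0.0, 0.984, 0.175, -0.001]
contact_force: [-0.7, 0.2, -0.9]
gripper_width: 0.559
```

Call:
step_arm(
  motion=[
    [0, 0, -0.03, 0, 0, 0, 200],
    [0, 0, -0.08, 0, 0, 0, 200],
    [0, 0, -0.13, 0, 0, 0, 200],
    [0, 0, -0.17, 0, 0, 0, 200],
    [0, 0, -0.19, 0, 0, 0, 200],
    [0, 0, -0.2, 0, 0, 0, 200],
    [0, 0, -0.2, 0, 0, 0, 200],
    [0, 0, -0.2, 0, 0, 0, 200],
  ],
)

```text
time: 14.1
tool_pos: [0.6254, 0.2218, 0.0215]
tool_rot: [-0.0, 0.984, 0.176, 0.001]
contact_force: [-0.1, -0.1, -1.1]
gripper_width: 0.56
```

```bash
python3 look.py w7.png
```

```text
[0.6254 0.2218 0.0215] [-0.1 -0.1 -1.1] 0.56
```

View pics/w7.png

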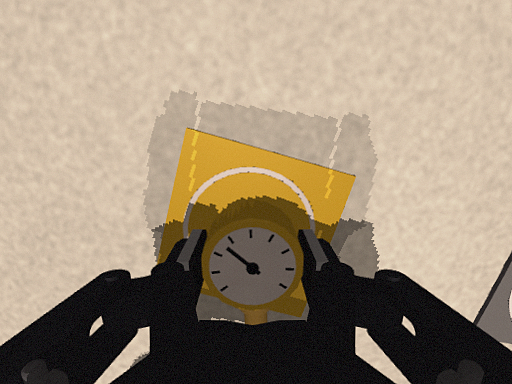

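Centred over the yellow pad (ring symmetric about column 250). Lower to contact (~0.0118).

Call:
step_arm(
  motion=[
    [0, 0, -0.006, 0, 0, 0, 200],
    [0, 0, -0.01, 0, 0, 0, 200],
    [0, 0, -0.014, 0, 0, 0, 200],
    [0, 0, -0.017, 0, 0, 0, 200],
    [0, 0, -0.019, 0, 0, 0, 200],
    [0, 0, -0.019, 0, 0, 0, 200],
  ],
)

```text
time: 14.75
tool_pos: [0.6245, 0.2219, 0.0119]
tool_rot: [0.0, 0.984, 0.176, -0.0]
contact_force: [-3.2, -1.3, 4.4]
gripper_width: 0.564
```

Call:
step_arm(
  motion=[
    [0, 0, 0, 0, 0, 0, 110],
    [0, 0, 0, 0, 0, 0, 90],
    [0, 0, 0, 0, 0, 0, 50],
    [0, 0, 0, 0, 0, 0, 0],
    [0, 0, 0, 0, 0, 0, 0],
    [0, 0, 0, 0, 0, 0, 0],
  ],
)

```text
time: 15.35
tool_pos: [0.6244, 0.2218, 0.0107]
tool_rot: [-0.0, 0.984, 0.176, -0.0]
contact_force: [0.1, 0.3, 0.6]
gripper_width: 0.998
```

Call:
step_arm(
  motion=[
    [0, 0, 0.03, 0, 0, 0, 0],
    [0, 0, 0.12, 0, 0, 0, 0],
    [0, 0, 0.2, 0, 0, 0, 0],
    [0, 0, 0.23, 0, 0, 0, 0],
    [0, 0, 0.23, 0, 0, 0, 0],
  ],
)

```text
time: 15.85
tool_pos: [0.6269, 0.2225, 0.1308]
tool_rot: [-0.0, 0.984, 0.176, 0.004]
contact_force: [1.3, 0.5, 0.2]
gripper_width: 1.004
```

```bash
python3 look.py w8.png .6245 .222 -2.789 .6241 .2224
```

```text
[0.6269 0.2225 0.1308] [1.3 0.5 0.2] 1.004
[[252.67341281 197.28101929]]
```

View pics/w8.png

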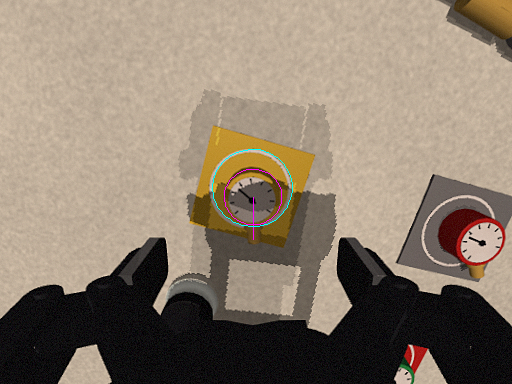

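Call:
step_arm(
  motion=[
    [0.006, -0.89, 0, 0, 0, 0.177, 0],
    [0.006, -0.89, 0, 0, 0, 0.177, 0],
    [0.006, -0.89, 0, 0, 0, 0.177, 0],
    [0.006, -0.89, 0, 0, 0, 0.177, 0],
    [0.006, -0.89, 0, 0, 0, 0.177, 0],
    [0.006, -0.89, 0, 0, 0, 0.177, 0],
    [0.006, -0.89, 0, 0, 0, 0.177, 0],
    [0.006, -0.89, 0, 0, 0, 0.177, 0],
    [0.006, -0.89, 0, 0, 0, 0.177, 0],
    [0.006, -0.89, 0, 0, 0, 0.177, 0],
  ],
)

```text
time: 16.9
tool_pos: [0.6253, -0.228, 0.1226]
tool_rot: [-0.001, 0.953, 0.302, -0.002]
contact_force: [-0.5, 0.2, 0.6]
gripper_width: 1.0
```

Call:
step_arm(
  motion=[
    [0, 0, 0, 0, 0, 0, 0],
    [0, 0, 0, 0, 0, 0, 0],
  ],
)

```text
time: 17.1
tool_pos: [0.6264, -0.2217, 0.1237]
tool_rot: [-0.001, 0.952, 0.305, -0.001]
contact_force: [-0.1, 0.1, 0.5]
gripper_width: 1.002
```

```bash
python3 look.py w9.png .6277 -.2232 -2.524 .6293 -.2184
```

```text
[ 0.6264 -0.2217  0.1237] [-0.1  0.1  0.5] 1.002
[[256.13787279 196.12802861]]
```

View pics/w9.png

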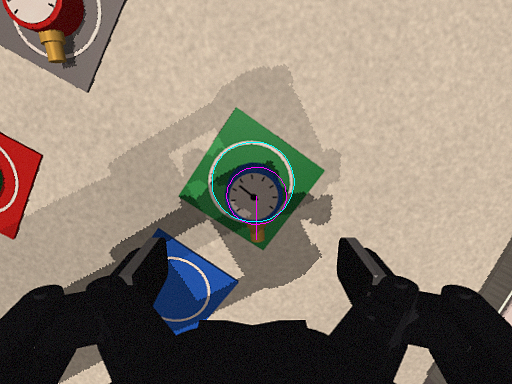

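Call:
step_arm(
  motion=[
    [0.002, -0.001, -0.08, 0, 0, 0, 0],
    [0.002, -0.001, -0.15, 0, 0, 0, 0],
    [0.002, -0.001, -0.19, 0, 0, 0, 0],
    [0.002, -0.001, -0.22, 0, 0, 0, 0],
    [0.002, -0.001, -0.23, 0, 0, 0, 0],
    [0.002, -0.001, -0.23, 0, 0, 0, 0],
    [0.002, -0.001, -0.23, 0, 0, 0, 0],
  ],
)

```text
time: 17.85
tool_pos: [0.6296, -0.2239, 0.0124]
tool_rot: [0.001, 0.952, 0.305, 0.001]
contact_force: [0.3, -0.3, 0.6]
gripper_width: 1.002
```

Call:
step_arm(
  motion=[
    [0, 0, 0, 0, 0, 0, 60],
    [0, 0, 0, 0, 0, 0, 90],
    [0, 0, 0, 0, 0, 0, 120],
    [0, 0, 0, 0, 0, 0, 160],
    [0, 0, 0, 0, 0, 0, 200],
    [0, 0, 0, 0, 0, 0, 200],
    [0, 0, 0, 0, 0, 0, 200],
    [0, 0, 0, 0, 0, 0, 200],
  ],
)

```text
time: 18.65
tool_pos: [0.6295, -0.2242, 0.0124]
tool_rot: [0.001, 0.953, 0.304, 0.001]
contact_force: [-0.4, -0.0, 5.5]
gripper_width: 0.565
```

Call:
step_arm(
  motion=[
    [0, 0, 0.02, 0, 0, 0, 200],
    [0, 0, 0.06, 0, 0, 0, 200],
    [0, 0, 0.12, 0, 0, 0, 200],
    [0, 0, 0.18, 0, 0, 0, 200],
    [0, 0, 0.22, 0, 0, 0, 200],
    [0, 0, 0.22, 0, 0, 0, 200],
    [0, 0, 0.22, 0, 0, 0, 200],
  ],
)

```text
time: 19.35
tool_pos: [0.628, -0.2235, 0.1202]
tool_rot: [-0.0, 0.953, 0.304, -0.0]
contact_force: [0.5, -0.2, -1.4]
gripper_width: 0.559
```

```bash
python3 look.py w10.png
```

```text
[ 0.628  -0.2235  0.1202] [ 0.5 -0.2 -1.4] 0.559
```

View pics/w10.png

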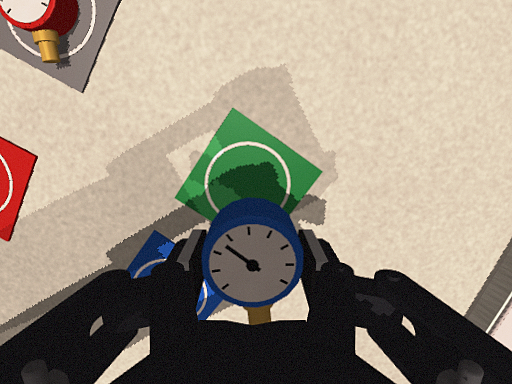

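Call:
step_arm(
  motion=[
    [-0.03, 0.001, 0, 0, 0, 0, 200],
    [-0.09, 0.003, 0, 0, 0, 0, 200],
    [-0.16, 0.006, 0, 0, 0, 0, 200],
    [-0.22, 0.008, 0, 0, 0, 0, 200],
    [-0.265, 0.01, 0, 0, 0, 0, 200],
    [-0.283, 0.01, 0, 0, 0, 0, 200],
    [-0.283, 0.01, 0, 0, 0, 0, 200],
    [-0.283, 0.01, 0, 0, 0, 0, 200],
  ],
)

```text
time: 20.2
tool_pos: [0.4872, -0.2186, 0.1202]
tool_rot: [-0.0, 0.953, 0.304, -0.0]
contact_force: [0.5, 0.8, -1.1]
gripper_width: 0.563
```

Call:
step_arm(
  motion=[
    [0, 0, -0.03, 0, 0, 0, 200],
    [0, 0, -0.08, 0, 0, 0, 200],
    [0, 0, -0.13, 0, 0, 0, 200],
    [0, 0, -0.17, 0, 0, 0, 200],
    [0, 0, -0.19, 0, 0, 0, 200],
    [0, 0, -0.2, 0, 0, 0, 200],
    [0, 0, -0.2, 0, 0, 0, 200],
    [0, 0, -0.2, 0, 0, 0, 200],
  ],
)

```text
time: 21.0
tool_pos: [0.4878, -0.2191, 0.0217]
tool_rot: [0.001, 0.952, 0.305, 0.001]
contact_force: [-0.1, -0.2, -1.3]
gripper_width: 0.558
```

Call:
step_arm(
  motion=[
    [0, 0, -0.006, 0, 0, 0, 200],
    [0, 0, -0.01, 0, 0, 0, 200],
    [0, 0, -0.014, 0, 0, 0, 200],
    [0, 0, -0.017, 0, 0, 0, 200],
    [0, 0, -0.018, 0, 0, 0, 200],
    [0, 0, -0.018, 0, 0, 0, 200],
  ],
)

```text
time: 21.6
tool_pos: [0.4869, -0.2187, 0.0124]
tool_rot: [-0.0, 0.953, 0.304, -0.0]
contact_force: [-4.0, 1.9, 4.7]
gripper_width: 0.562
```

```bash
python3 look.py w11.png
```

```text
[ 0.4869 -0.2187  0.0124] [-4.   1.9  4.7] 0.562
```

View pics/w11.png

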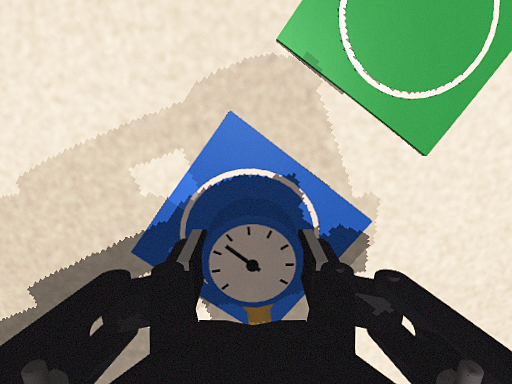

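Call:
step_arm(
  motion=[
    [0, 0, 0, 0, 0, 0, 110],
    [0, 0, 0, 0, 0, 0, 90],
    [0, 0, 0, 0, 0, 0, 50],
    [0, 0, 0, 0, 0, 0, 0],
    [0, 0, 0, 0, 0, 0, 0],
    [0, 0, 0, 0, 0, 0, 0],
  ],
)

```text
time: 22.25
tool_pos: [0.4869, -0.2187, 0.0117]
tool_rot: [0.0, 0.953, 0.304, 0.0]
contact_force: [-0.5, -0.1, 0.2]
gripper_width: 1.003
```

Call:
step_arm(
  motion=[
    [0, 0, 0.03, 0, 0, 0, 0],
    [0, 0, 0.12, 0, 0, 0, 0],
    [0, 0, 0.2, 0, 0, 0, 0],
    [0, 0, 0.23, 0, 0, 0, 0],
    [0, 0, 0.23, 0, 0, 0, 0],
  ],
)

```text
time: 22.75
tool_pos: [0.489, -0.2199, 0.131]
tool_rot: [0.003, 0.953, 0.305, 0.002]
contact_force: [-0.3, -0.8, 0.7]
gripper_width: 1.002
```

```bash
python3 look.py w12.png .4869 -.2187 -2.524 .4864 -.2185
```

```text
[ 0.489  -0.2199  0.131 ] [-0.3 -0.8  0.7] 1.002
[[250.09012945 195.45358192]]
```

View pics/w12.png

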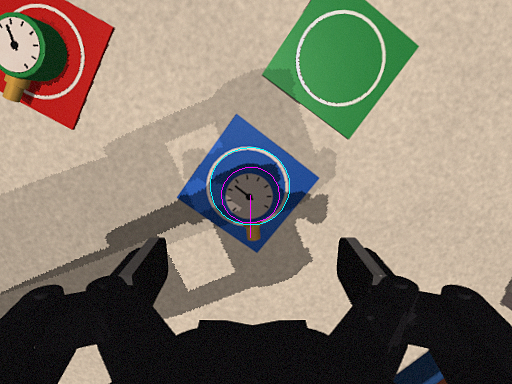

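Call:
step_arm(
  motion=[
    [-0.009, 0.443, 0, 0, 0, -0.347, 0],
    [-0.009, 0.443, 0, 0, 0, -0.347, 0],
    [-0.009, 0.443, 0, 0, 0, -0.347, 0],
    [-0.009, 0.443, 0, 0, 0, -0.347, 0],
    [-0.009, 0.443, 0, 0, 0, -0.347, 0],
    [-0.009, 0.443, 0, 0, 0, -0.347, 0],
    [-0.009, 0.443, 0, 0, 0, -0.347, 0],
    [-0.009, 0.443, 0, 0, 0, -0.347, 0],
  ],
)

```text
time: 23.6
tool_pos: [0.4817, 0.0021, 0.1254]
tool_rot: [-0.0, 0.999, 0.049, -0.001]
contact_force: [0.4, 0.4, -0.9]
gripper_width: 0.998
```

```bash
python3 look.py w13.png .4823 .0029 -3.045 .4817 .0029
```

```text
[0.4817 0.0021 0.1254] [ 0.4  0.4 -0.9] 0.998
[[252.21317536 194.16601426]]
```

View pics/w13.png

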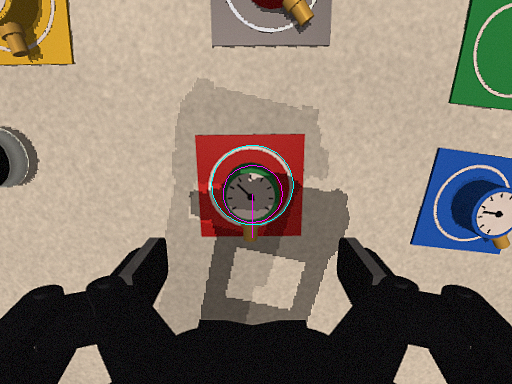

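Green aligned. Grasp.

Call:
step_arm(
  motion=[
    [0, 0, -0.08, 0, 0, 0, 0],
    [0, 0, -0.15, 0, 0, 0, 0],
    [0, 0, -0.19, 0, 0, 0, 0],
    [0, 0, -0.22, 0, 0, 0, 0],
    [0, 0, -0.23, 0, 0, 0, 0],
    [0, 0, -0.23, 0, 0, 0, 0],
    [0, 0, -0.23, 0, 0, 0, 0],
  ],
)

```text
time: 24.35
tool_pos: [0.4832, 0.0022, 0.0127]
tool_rot: [0.0, 0.999, 0.049, 0.001]
contact_force: [0.4, -0.6, 0.4]
gripper_width: 0.998
```

Call:
step_arm(
  motion=[
    [0, 0, 0, 0, 0, 0, 60],
    [0, 0, 0, 0, 0, 0, 90],
    [0, 0, 0, 0, 0, 0, 120],
    [0, 0, 0, 0, 0, 0, 160],
    [0, 0, 0, 0, 0, 0, 200],
    [0, 0, 0, 0, 0, 0, 200],
    [0, 0, 0, 0, 0, 0, 200],
    [0, 0, 0, 0, 0, 0, 200],
  ],
)

```text
time: 25.15
tool_pos: [0.4836, 0.0027, 0.0132]
tool_rot: [0.0, 0.999, 0.049, 0.001]
contact_force: [-2.2, -0.2, 5.5]
gripper_width: 0.561
```

Call:
step_arm(
  motion=[
    [0, 0, 0.02, 0, 0, 0, 200],
    [0, 0, 0.06, 0, 0, 0, 200],
    [0, 0, 0.12, 0, 0, 0, 200],
    [0, 0, 0.18, 0, 0, 0, 200],
    [0, 0, 0.22, 0, 0, 0, 200],
    [0, 0, 0.22, 0, 0, 0, 200],
    [0, 0, 0.22, 0, 0, 0, 200],
  ],
)

```text
time: 25.85
tool_pos: [0.4821, 0.0029, 0.1214]
tool_rot: [-0.0, 0.999, 0.049, -0.0]
contact_force: [-0.3, -0.6, -2.5]
gripper_width: 0.559
```

```bash
python3 look.py w14.png
```

```text
[0.4821 0.0029 0.1214] [-0.3 -0.6 -2.5] 0.559
```

View pics/w14.png

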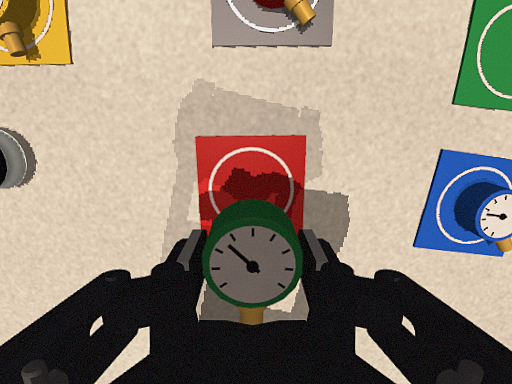

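Call:
step_arm(
  motion=[
    [0.018, -0.027, 0, 0, 0, 0, 200],
    [0.052, -0.078, 0, 0, 0, 0, 200],
    [0.1, -0.15, 0, 0, 0, 0, 200],
    [0.15, -0.225, 0, 0, 0, 0, 200],
    [0.2, -0.3, 0, 0, 0, 0, 200],
    [0.25, -0.375, 0, 0, 0, 0, 200],
    [0.28, -0.42, 0, 0, 0, 0, 200],
    [0.294, -0.443, 0, 0, 0, 0, 200],
    [0.294, -0.443, 0, 0, 0, 0, 200],
    [0.294, -0.443, 0, 0, 0, 0, 200],
  ],
)

```text
time: 26.9
tool_pos: [0.6285, -0.218, 0.1205]
tool_rot: [-0.001, 0.999, 0.049, -0.001]
contact_force: [-0.4, 0.5, -1.6]
gripper_width: 0.561
```

Call:
step_arm(
  motion=[
    [0, 0, -0.03, 0, 0, 0, 200],
    [0, 0, -0.08, 0, 0, 0, 200],
    [0, 0, -0.13, 0, 0, 0, 200],
    [0, 0, -0.17, 0, 0, 0, 200],
    [0, 0, -0.19, 0, 0, 0, 200],
    [0, 0, -0.2, 0, 0, 0, 200],
    [0, 0, -0.2, 0, 0, 0, 200],
    [0, 0, -0.2, 0, 0, 0, 200],
  ],
)

```text
time: 27.7
tool_pos: [0.6302, -0.2188, 0.0231]
tool_rot: [0.0, 0.999, 0.049, 0.001]
contact_force: [0.3, 0.2, -1.5]
gripper_width: 0.559
```

Call:
step_arm(
  motion=[
    [0, 0, -0.006, 0, 0, 0, 200],
    [0, 0, -0.01, 0, 0, 0, 200],
    [0, 0, -0.014, 0, 0, 0, 200],
    [0, 0, -0.017, 0, 0, 0, 200],
    [0, 0, -0.018, 0, 0, 0, 200],
    [0, 0, -0.018, 0, 0, 0, 200],
  ],
)

```text
time: 28.3
tool_pos: [0.6294, -0.2187, 0.0133]
tool_rot: [-0.0, 0.999, 0.049, -0.0]
contact_force: [-1.7, 1.6, 2.3]
gripper_width: 0.56
```

```bash
python3 look.py w15.png
```

```text
[ 0.6294 -0.2187  0.0133] [-1.7  1.6  2.3] 0.56
```

View pics/w15.png

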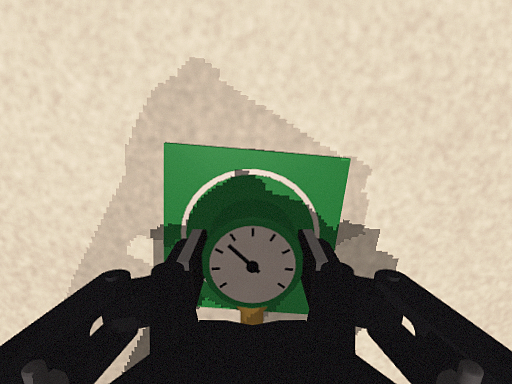

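Call:
step_arm(
  motion=[
    [0, 0, 0, 0, 0, 0, 110],
    [0, 0, 0, 0, 0, 0, 90],
    [0, 0, 0, 0, 0, 0, 50],
    [0, 0, 0, 0, 0, 0, 0],
    [0, 0, 0, 0, 0, 0, 0],
    [0, 0, 0, 0, 0, 0, 0],
  ],
)

```text
time: 28.95
tool_pos: [0.6294, -0.2187, 0.0127]
tool_rot: [-0.0, 0.999, 0.049, 0.0]
contact_force: [-0.3, -0.3, -0.0]
gripper_width: 1.001
```

Call:
step_arm(
  motion=[
    [0, 0, 0.03, 0, 0, 0, 0],
    [0, 0, 0.12, 0, 0, 0, 0],
    [0, 0, 0.2, 0, 0, 0, 0],
    [0, 0, 0.23, 0, 0, 0, 0],
    [0, 0, 0.23, 0, 0, 0, 0],
  ],
)

```text
time: 29.45
tool_pos: [0.6317, -0.2197, 0.1329]
tool_rot: [0.002, 0.999, 0.049, 0.004]
contact_force: [-0.4, -0.0, -0.2]
gripper_width: 1.001
```

```bash
python3 look.py w16.png .6294 -.2187 -3.045 .6293 -.2184
```

```text
[ 0.6317 -0.2197  0.1329] [-0.4 -0.  -0.2] 1.001
[[251.07966164 196.04825409]]
```

View pics/w16.png

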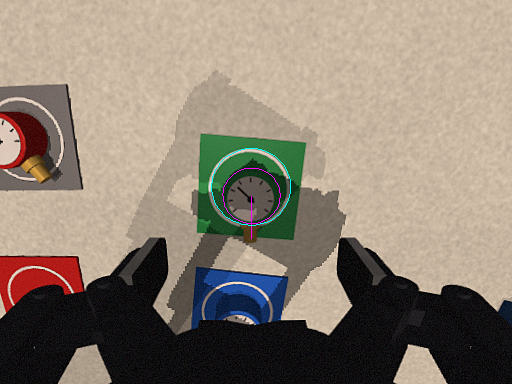

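Call:
step_arm(
  motion=[
    [0.056, 0.443, 0, 0, 0, 0.436, 0],
    [0.056, 0.443, 0, 0, 0, 0.436, 0],
    [0.056, 0.443, 0, 0, 0, 0.436, 0],
    [0.056, 0.443, 0, 0, 0, 0.436, 0],
    [0.056, 0.443, 0, 0, 0, 0.436, 0],
    [0.056, 0.443, 0, 0, 0, 0.436, 0],
    [0.056, 0.443, 0, 0, 0, 0.436, 0],
    [0.056, 0.443, 0, 0, 0, 0.436, 0],
  ],
)

```text
time: 30.3
tool_pos: [0.6566, 0.0017, 0.1262]
tool_rot: [-0.0, 0.93, 0.367, -0.001]
contact_force: [-0.1, -0.3, -0.1]
gripper_width: 1.002
```

```bash
python3 look.py w17.png .6575 .0028 -2.391 .6566 .003
```

```text
[0.6566 0.0017 0.1262] [-0.1 -0.3 -0.1] 1.002
[[253.4370264  193.95813558]]
```

View pics/w17.png

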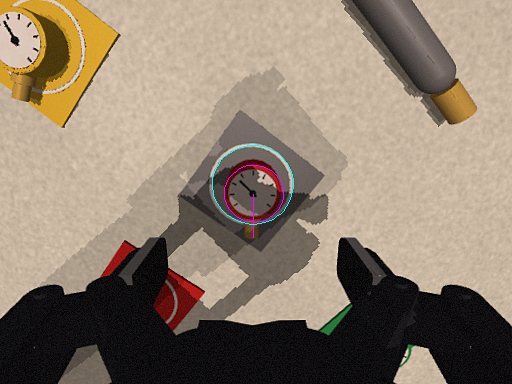

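Call:
step_arm(
  motion=[
    [0, 0, -0.08, 0, 0, 0, 0],
    [0, 0, -0.15, 0, 0, 0, 0],
    [0, 0, -0.19, 0, 0, 0, 0],
    [0, 0, -0.22, 0, 0, 0, 0],
    [0, 0, -0.23, 0, 0, 0, 0],
    [0, 0, -0.23, 0, 0, 0, 0],
    [0, 0, -0.23, 0, 0, 0, 0],
  ],
)

```text
time: 31.05
tool_pos: [0.6586, 0.0024, 0.0144]
tool_rot: [0.001, 0.93, 0.367, 0.001]
contact_force: [-0.8, -0.5, 0.8]
gripper_width: 1.002
```

Call:
step_arm(
  motion=[
    [0, 0, 0, 0, 0, 0, 60],
    [0, 0, 0, 0, 0, 0, 90],
    [0, 0, 0, 0, 0, 0, 120],
    [0, 0, 0, 0, 0, 0, 160],
    [0, 0, 0, 0, 0, 0, 200],
    [0, 0, 0, 0, 0, 0, 200],
    [0, 0, 0, 0, 0, 0, 200],
    [0, 0, 0, 0, 0, 0, 200],
  ],
)

```text
time: 31.85
tool_pos: [0.6586, 0.0028, 0.0145]
tool_rot: [0.001, 0.93, 0.367, 0.001]
contact_force: [-0.3, -0.3, 6.5]
gripper_width: 0.559
```

Call:
step_arm(
  motion=[
    [0, 0, 0.02, 0, 0, 0, 200],
    [0, 0, 0.06, 0, 0, 0, 200],
    [0, 0, 0.12, 0, 0, 0, 200],
    [0, 0, 0.18, 0, 0, 0, 200],
    [0, 0, 0.22, 0, 0, 0, 200],
    [0, 0, 0.22, 0, 0, 0, 200],
    [0, 0, 0.22, 0, 0, 0, 200],
  ],
)

```text
time: 32.55
tool_pos: [0.657, 0.0029, 0.1223]
tool_rot: [-0.0, 0.93, 0.367, -0.0]
contact_force: [-0.1, 0.5, -1.8]
gripper_width: 0.56
```

```bash
python3 look.py w18.png
```

```text
[0.657  0.0029 0.1223] [-0.1  0.5 -1.8] 0.56
```

View pics/w18.png

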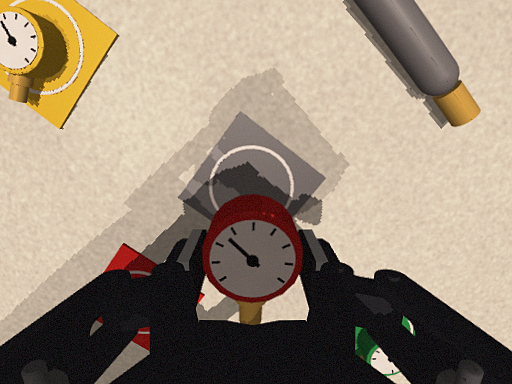

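To red pad (.4817,.0029): d=(-.175, 0) → -0.35.

Call:
step_arm(
  motion=[
    [-0.03, 0, 0, 0, 0, 0, 200],
    [-0.09, 0, 0, 0, 0, 0, 200],
    [-0.16, 0, 0, 0, 0, 0, 200],
    [-0.23, 0, 0, 0, 0, 0, 200],
    [-0.29, 0, 0, 0, 0, 0, 200],
    [-0.335, 0, 0, 0, 0, 0, 200],
    [-0.35, 0, 0, 0, 0, 0, 200],
    [-0.35, 0, 0, 0, 0, 0, 200],
    [-0.35, 0, 0, 0, 0, 0, 200],
  ],
)

```text
time: 33.5
tool_pos: [0.4828, 0.0028, 0.1224]
tool_rot: [-0.0, 0.93, 0.367, -0.0]
contact_force: [1.2, -0.7, -1.9]
gripper_width: 0.563
```

Call:
step_arm(
  motion=[
    [0, 0, -0.03, 0, 0, 0, 200],
    [0, 0, -0.08, 0, 0, 0, 200],
    [0, 0, -0.13, 0, 0, 0, 200],
    [0, 0, -0.17, 0, 0, 0, 200],
    [0, 0, -0.19, 0, 0, 0, 200],
    [0, 0, -0.2, 0, 0, 0, 200],
    [0, 0, -0.2, 0, 0, 0, 200],
    [0, 0, -0.2, 0, 0, 0, 200],
  ],
)

```text
time: 34.3
tool_pos: [0.4834, 0.0027, 0.0236]
tool_rot: [0.0, 0.93, 0.367, 0.001]
contact_force: [0.5, 0.1, -1.9]
gripper_width: 0.558
```

Call:
step_arm(
  motion=[
    [0, 0, -0.006, 0, 0, 0, 200],
    [0, 0, -0.01, 0, 0, 0, 200],
    [0, 0, -0.014, 0, 0, 0, 200],
    [0, 0, -0.017, 0, 0, 0, 200],
    [0, 0, -0.018, 0, 0, 0, 200],
    [0, 0, -0.018, 0, 0, 0, 200],
  ],
)

```text
time: 34.9
tool_pos: [0.4825, 0.0028, 0.0145]
tool_rot: [-0.0, 0.93, 0.367, -0.0]
contact_force: [-3.4, -0.5, 4.7]
gripper_width: 0.556
```

```bash
python3 look.py w19.png
```

```text
[0.4825 0.0028 0.0145] [-3.4 -0.5  4.7] 0.556
```

View pics/w19.png

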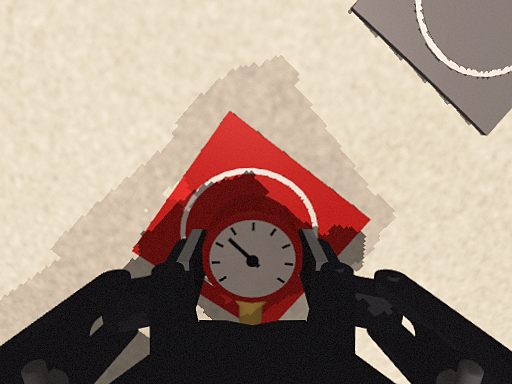

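Release, rise, and retreat to clear the top camera.

Call:
step_arm(
  motion=[
    [0, 0, 0, 0, 0, 0, 110],
    [0, 0, 0, 0, 0, 0, 90],
    [0, 0, 0, 0, 0, 0, 50],
    [0, 0, 0, 0, 0, 0, 0],
    [0, 0, 0, 0, 0, 0, 0],
    [0, 0, 0, 0, 0, 0, 0],
  ],
)

```text
time: 35.55
tool_pos: [0.4824, 0.0028, 0.0137]
tool_rot: [0.0, 0.93, 0.367, -0.0]
contact_force: [0.5, -0.1, -0.3]
gripper_width: 1.001
```

Call:
step_arm(
  motion=[
    [0, 0, 0.03, 0, 0, 0, 0],
    [0, 0, 0.12, 0, 0, 0, 0],
    [0, 0, 0.2, 0, 0, 0, 0],
    [0, 0, 0.3, 0, 0, 0, 0],
    [0, 0, 0.4, 0, 0, 0, 0],
    [0, 0, 0.4, 0, 0, 0, 0],
  ],
)

```text
time: 36.15
tool_pos: [0.4868, 0.0022, 0.2232]
tool_rot: [0.004, 0.93, 0.367, 0.007]
contact_force: [0.5, -1.7, 0.5]
gripper_width: 1.004
```

Call:
step_arm(
  motion=[
    [-0.2, -0.9, 0, 0, 0, 0, 0],
    [-0.2, -0.9, 0, 0, 0, 0, 0],
    [-0.2, -0.9, 0, 0, 0, 0, 0],
    [-0.2, -0.9, 0, 0, 0, 0, 0],
    [-0.2, -0.9, 0, 0, 0, 0, 0],
    [-0.2, -0.9, 0, 0, 0, 0, 0],
    [-0.2, -0.9, 0, 0, 0, 0, 0],
    [-0.2, -0.9, 0, 0, 0, 0, 0],
    [-0.2, -0.9, 0, 0, 0, 0, 0],
    [-0.2, -0.9, 0, 0, 0, 0, 0],
  ],
)

```text
time: 37.15
tool_pos: [0.3805, -0.4511, 0.2129]
tool_rot: [0.0, 0.931, 0.365, -0.001]
contact_force: [-0.8, -0.4, -0.4]
gripper_width: 1.002
```

Call:
step_arm(
  motion=[
    [-0.2, -0.2, 0, 0, 0, 0, 0],
    [-0.2, -0.2, 0, 0, 0, 0, 0],
    [-0.2, -0.2, 0, 0, 0, 0, 0],
    [-0.2, -0.2, 0, 0, 0, 0, 0],
    [-0.2, -0.2, 0, 0, 0, 0, 0],
  ],
)

```text
time: 37.65
tool_pos: [0.2822, -0.5468, 0.2131]
tool_rot: [-0.001, 0.93, 0.367, 0.0]
contact_force: [0.2, 0.2, 0.4]
gripper_width: 1.002
```

```bash
python3 - <<'E'
from h import *
f=eyes.grab_frame("top");im=f["pixels"]
cv2.imwrite("pics/topE.png",im[:,:,::-1])
g=eyes.grab_frame("side");cv2.imwrite("pics/sideE.png",g["pixels"][:,:,::-1])
tiles=[]
for (u,v) in [(164,160),(253,218),(344,217),(344,159),(253,148),(155,214)]:
    c=im[v-26:v+27,u-26:u+27]; tiles.append(cv2.resize(c,None,fx=5,fy=5,interpolation=cv2.INTER_NEAREST))
cv2.imwrite("pics/cropsE.png",np.vstack([np.hstack(tiles[:3]),np.hstack(tiles[3:])])[:,:,::-1])
print(unproj(f,eyes.pinpoint("flux_jar","top")[0]["uv"],0))
E
python3 meas.py
```

```text
[[0.49827241 0.23577982 0.        ]]
yellow_pad [array([0.6241, 0.2223, 0.004 ]), array([40. , 41.5]), np.float64(86.2)]
gauge_on_yellow [array([0.6238, 0.2204, 0.034 ]), array([163.8, 158.2]), array([15.4, 15.6])]
red_pad [array([0.4817, 0.003 , 0.004 ]), array([41.3, 41.5]), np.float64(83.9)]
gauge_on_red [array([0.4844, 0.0023, 0.034 ]), array([252.9, 215.4]), array([16.1, 16.4])]
blue_pad [array([ 0.4863, -0.2177,  0.004 ]), array([40.2, 40.2]), np.float64(90.0)]
gauge_on_blue [array([ 0.4878, -0.2197,  0.034 ]), array([345.9, 214.3]), array([16.2, 16.9])]
green_pad [array([ 0.6293, -0.2183,  0.004 ]), array([38.5, 39.8]), np.float64(88.8)]
gauge_on_green [array([ 0.6286, -0.2195,  0.034 ]), array([344.4, 156.4]), array([15.9, 16.3])]
spare_pad [array([0.6191, 0.0033, 0.004 ]), array([2.5, 8.5]), np.float64(90.0)]
```

View pics/cropsE.png

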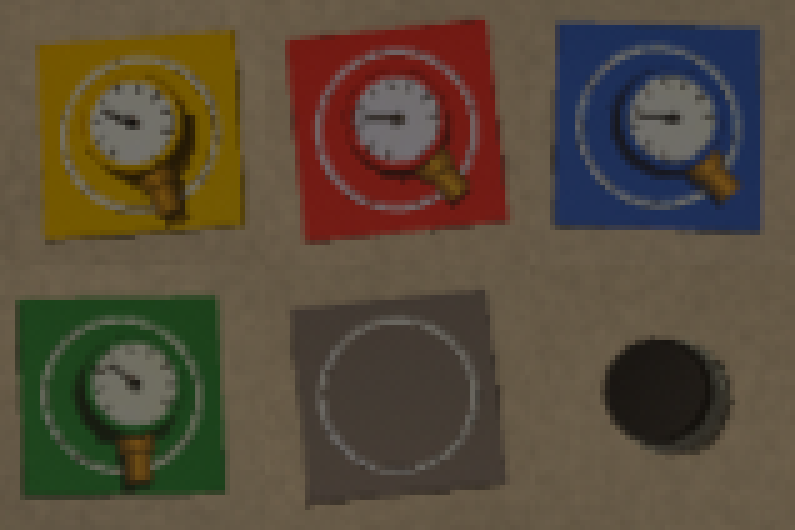

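View pics/sideE.png

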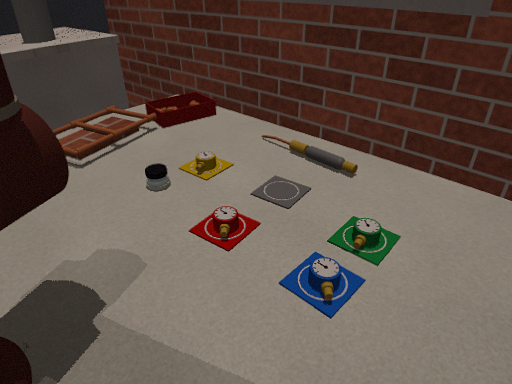

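```bash
python3 -c "
from plant import manip,monitor
print(manip.job_done(),monitor.state()['time'])"
```

```text
the job is handed in; nothing more can be done
the job is handed in; nothing more can be done
```

All four gauges are on the pads of their own colours, the grey pad is empty again, and the job is handed in. I parked red on the grey pad, moved yellow, blue and green to their own pads, then moved red from the grey pad to the red one. The last clock reading I have is 37.65 s, just before the final checks.

- **Placement:** in the last top picture each case centre is within about 3 mm of its pad centre, against about 12 mm of room inside the ring. All four lie flat with the dial up.
- **Gentleness:** the tool read about 2–5 N upward at each set-down (with the gauge still in the grip), and the jaws opened only after that.
- **Flux jar:** it looks the same in the top-camera crops before and after. The network's position for it differed by about 15 mm between the first and last pictures. I put that down to network error, because the picture itself did not change.
- **Failed check:** my colour measurement of the grey pad did not work at the start or the end. I placed that pad by its corners and ring instead, and confirmed it was empty by eye.

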